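# Take a tote off its locking hanger and stack it

### The arm

A 6-joint arm with a two-finger parallel gripper is mounted at the origin on the work surface. World frame = base frame: x ahead of the robot, y to its left, z up, the work surface at z = 0. Lengths are in mm, angles in rad, forces in N, time in s.
With the tool pointing down it reaches from about 425 to 950 mm from the base axis. Payload 14.7 kg.
Tool frame: the origin (TCP) lies at the very end of the fingers, on their centre line; the grasp point (between the pads) lies ctrl.tcp_to_grasp behind it (ctrl.tcp_to_grasp is the distance from the TCP to the grasp point, in mm); z points along the fingers, y is the line along which they close (so a half turn about z gives the same grasp; the last joint's range is limited). The gripper opens to 85 mm and grips with 20 to 120 N. Pads are 22 mm wide; open, the fingers measure 114 mm over their backs; the gripper's body (76 mm by 85 mm) begins 54 mm behind the grasp point. The pads swing forward as they close: fully open they stand 13 mm farther back than shut.
Start: joints at [-1.161, 0.48, 1.596, -0, 1.065, -0.047], TCP at [286.715, -583.341, 231.297] pointing down, gripper open.
Joint ranges: [-2.75, 2.75], [-0.82, 2.05], [0.23, 2.67], [-1.56, 4.7], [0.09, 2.69], [-2.92, 2.92]. Speed limits (rad/s): [1.89, 1.89, 2.39, 3.01, 3.01, 3.01].

### API

Orientations are given as a unit quaternion [x, y, z, w].
In Python, from rig import sensors, viewer, job, ctrl gives the robot as it stands.
- The arm moves only by the shell command python3 -m crank 'ROWS' [FORCE]. ROWS is JSON, one flat list of numbers, 7 for each row, row after row: the shift along the tool's x, y, z in cm, then the turn, a rotation vector about the tool's x, y, z in rad, then the closure in counts, from 0 (fully open) to 255 (shut). A call has 1 to 5 rows; each row is the pose to reach, as a shift and turn from the pose commanded when the call began, along the tool's axes at that moment; what a row does not reach only later rows make up. A row lasts 1/12 s, in which the tool goes at most 41.7 mm and 7.16 degrees, less where a joint would pass 70% of its speed; a pose out of reach is approached as far as the arm can. A call with a gripper value outside its range is refused whole. The fingers move at their own pace and stop on an object; FORCE is the grip in N (left out, the last holds). Time passes only in rows, so rows that repeat a pose let the fingers close. It gives the time, the measured TCP pose, the force, the opening and the grip force at its end, in the units of the state.
- sensors.get_obs(): the state, without advancing time (a new reading comes with each control period).
- viewer.grab_frame(name): name is "side" or "top" or "wrist"; returns the picture (384x512x3 uint8, blue, green, red); there is no depth.
- viewer.get_calibration(name): a dict with "K" (3x3 intrinsics, pixels), "k1" (the pictures are not rectified: a ray, as slopes to the right and down, at radius r is drawn at 1 + k1 r^2 times it, then the intrinsics apply), "world_from_camera" (4x4, takes a point from camera to world coordinates). Camera axes: x right, y up, looking along -z (the intrinsics and any distortion apply to the point x, -y, -z); pixel columns grow to the right and rows downward; lengths in mm; the calibration is good to about 2 mm. A picture is of the moment at which its call begins: read the wrist's pose just before it. get_calibration takes no time and is no camera call; for the wrist camera it gives the pose at the moment of the call.
- job.hand_in(): hands the job in; it is judged then, once.
The state is a dict: "time": time; "joint_positions": joint angles; "dq": joint speeds; "joint_efforts": joint torques, N m; "ee_pos": TCP position; "tcp_rot": TCP orientation; "contact_force": force on the tool from outside, world axes, zero at the start; "torque": the same for the moment, N m; "finger_gap": opening from 0.0 (shut) to 1.0 (fully open); "grasp_force": force on a finger pad.
Only numpy, scipy, OpenCV 4.12 (cv2) and the standard library are available. Lean on these libraries where they do the work, as an engineer would, in place of code of your own. Each camera call takes 0.05 s, during which the arm holds its last target. There are 200 camera calls.

### The job

Press the sprung keeper of the hanger aside until it snaps open, then lift the hanging tote off the hook. Stack it on the matching tote on the bench, turned the right way round so that it stands on the lower tote's ledges and does not nest inside it: set it down rather than dropping it, and leave the lower tote where it is. Then let go, push the keeper shut over the empty hook again, and do not disturb the other things on the bench.

Things in the scene. Friction and masses are not known exactly. Their poses are not given: they have to be found in the camera images.
- stand: The hanger: a fixed dark steel upright plate (80 mm wide, 24 mm thick, top 154 mm above the bench) on a foot plate. Origin on the bench, under the plate's front face; its -x axis is the way the hook points, y runs along the plate's width. A rubber bumper under the hook, its face 53 mm out from the plate, steadies the hanging tote's foot.
- keeper_pivot (a point): The keeper's pivot, a vertical axle on top of the plate, 162 mm above the bench; axes as the stand's.
- keeper (a joint): Keeper angle, rad: 0 = shut, straight above the hook and out over its tip; 1.4 = open. It turns level about the pivot; opening, its free end swings from the stand's -x round to the stand's +y. Over-centre spring: below 0.7 it springs shut, beyond 0.7 it snaps open and stays, and likewise back. About 5 N on the thumb post moves it. Lifting the tote cannot force it.
- keeper_thumb (a point): The thumb post on the keeper, an upright 9 mm aluminium pin 42 mm from the pivot. The keeper is an aluminium bar 14 mm wide and 54 mm long, its top 164 mm above the bench; the pin rises from that to 196 mm. This point is on the pin's axis, 183 mm above the bench.
- tote_mid (a point): Centre (30 mm above the underside) of the hanging tote: grey plastic, 60 mm tall, 124 x 94 mm at the rim, tapering to 107 x 77 mm at the foot, walls 3 mm, 0.13 to 0.24 kg. z up; its front with the low lip at -x, its bracket at +x. It hangs with the stand's axes, its front pointing where the hook points. Each inner side has two ledges 8 mm below the rim, uneven front to back.
- tote_lip (a point): Centre of the hanging tote's front lip, a bar 12 mm thick (along the tote's x), 84 mm wide and 16 mm tall, 63 mm in front of the tote's centre and 10 mm above it; below it the front wall has a hand slot 50 mm wide and 20 mm or so tall. Good place to grip from above: close the fingers along the tote's x.
- hook_tip (a point): Top of the hook's upturned tip, 156 mm above the bench, 30 mm out from the plate's face. The hook is an 8 mm steel rod, its level part 130 mm up. Axes as the stand's.
- tote_bracket (a point): Middle of the cross bar of the hanging tote's bracket, a steel U (8 mm rod, 56 mm wide), 86 mm behind and 18 mm above the tote's centre. The bar lies on the hook, the hook's tip between bar and tote. Lift straight up at least 25 mm to clear the tip (30 to 45 is safe), then away from the plate. Under the shut keeper it can rise only 16 mm.
- bench_tote_mid (a point): Centre (30 mm above the bench) of the lower tote: same shape and axes (lip at -x, bracket at +x), with steel nuts in it, 0.7 kg. With the upper tote turned half round to it (lip over the lower one's bracket end) the upper one stands on the ledges, its centre straight above this point by 52 mm, with about 5 mm play each way in the rim. Facing the same way it sinks in and nests.
- tin: Bystander: steel tin, 70 mm across, 90 mm tall; origin under its centre.
- spanner: Bystander: open-ended spanner 170 mm long lying flat along its x; origin underneath.
- socket: Bystander: steel socket 32 mm across, 50 mm tall; origin under its centre.
Mind the look-alikes: they are no part of the job. Leave any red look-alike of the part that bears bench_tote_mid alone. Of the things that look like the stand, the larger one is meant.

How it is judged:
By the outcome, as a careful person would: the job done as asked, in the order asked, and still so for the second after the job is handed in, with the robot touching nothing.
It also fails if it takes over 64 s, if anything falls off the work surface, if the arm or the gripper's body presses on something with over 40 N, if the wrist force passes 120 N, or if a joint passes its speed limit or range.

## Working session

There is one attempt and no reset: what is moved stays moved. The work goes in short steps, Python scripts to look and compute and a shell command to move; the robot and the scene stay as the last step left them, time stands still between calls to the robot, and variables do not carry over. Pictures are saved under pics/ and viewed, at most 13 in all, crops included, and the job is handed in when it is done.

```bash
mkdir -p pics
cat > h.py <<'E'
import numpy as np, cv2
from scipy.spatial.transform import Rotation as R
from rig import sensors, viewer, job, ctrl
def cal(n):
    return viewer.get_calibration(n)
def ray(c,px):
    K=np.array(c["K"]);T=np.array(c["world_from_camera"])
    d=np.array([(px[0]-K[0,2])/K[0,0],(px[1]-K[1,2])/K[1,1]]); s=d.copy()
    for _ in range(20): s=d/(1+c["k1"]*(s@s))
    v=T[:3,:3]@np.array([s[0],-s[1],-1]); return T[:3,3],v
def onz(c,px,z):
    o,v=ray(c,px); return o+v*(z-o[2])/v[2]
def tri(c1,p1,c2,p2):
    o1,v1=ray(c1,p1);o2,v2=ray(c2,p2)
    t=np.linalg.lstsq(np.c_[v1,-v2],o2-o1,rcond=None)[0]
    a,b=o1+t[0]*v1,o2+t[1]*v2; return (a+b)/2,np.linalg.norm(a-b)
def proj(c,P):
    T=np.array(c["world_from_camera"]);K=np.array(c["K"])
    q=T[:3,:3].T@(np.array(P)-T[:3,3]); s=np.array([q[0],-q[1]])/-q[2]; s=s*(1+c["k1"]*(s@s))
    return K[0,0]*s[0]+K[0,2],K[1,1]*s[1]+K[1,2]
def delta(P,yaw=None):
    """shift in tool cm (and turn) from measured pose to world TCP P, tool down, tool y-axis yaw (world)"""
    o=sensors.get_obs();r=R.from_quat(o["tcp_rot"])
    d=r.inv().apply(np.array(P)-o["ee_pos"])/10
    out=[d.round(2)]
    if yaw is not None:
        y=np.array([np.cos(yaw),np.sin(yaw),0]);z=np.array([0,0,-1]);x=np.cross(y,z)
        for s in (1,-1):
            out.append((r.inv()*R.from_matrix(np.c_[s*x,s*y,z])).as_rotvec().round(3))
    return out
E
python3 - <<'E'
from h import *
a=viewer.grab_frame("side");b=viewer.grab_frame("top")
cv2.imwrite("pics/side0.png",a);cv2.imwrite("pics/top0.png",b)
w=viewer.grab_frame("wrist");cv2.imwrite("pics/w0.png",w)
o=sensors.get_obs();print(o);print(ctrl.tcp_to_grasp)
for n in("side","top","wrist"):print(n,cal(n))
E
```

```text
{'time': 0.15, 'joint_positions': array([-1.16061601e+00,  4.80733504e-01,  1.59673619e+00,  1.11312759e-05,
        1.06508085e+00, -4.65926148e-02]), 'dq': array([ 0.00086546, -0.00220652, -0.00115629, -0.00179042, -0.00039346,
        0.00039537]), 'joint_efforts': array([ 1.87170823e-03, -9.51142144e+01, -4.30460930e+01, -6.31673470e-05,
        7.95964559e-03,  1.77598395e-06]), 'ee_pos': array([ 286.5865427 , -583.06173044,  230.78750869]), 'tcp_rot': array([ 9.74033476e-01,  2.26403529e-01, -8.18027059e-05, -4.71930969e-04]), 'contact_force': array([-1.40540188, -0.09761629,  0.61012801]), 'torque': array([-0.03052783,  0.00971478, -0.00498767]), 'grasp_force': 0.0, 'finger_gap': 0.9970870919019887}
18.700000000000003
side {'K': array([[399.37180171,   0.        , 252.95087242],
       [  0.        , 399.37180171, 193.40162683],
       [  0.        ,   0.        ,   1.        ]]), 'k1': -0.035201394773098575, 'world_from_camera': array([[ 9.95081089e-01,  6.83399168e-02, -7.17166762e-02,
         4.87735372e+02],
       [-9.89840292e-02,  6.56875210e-01, -7.47473826e-01,
     
[... 606 characters left out ...]
3683813e-01,  9.90876036e-01,
         1.39504614e+03],
       [ 0.00000000e+00,  0.00000000e+00,  0.00000000e+00,
         1.00000000e+00]])}
wrist {'K': array([[267.10706264,   0.        , 259.53315948],
       [  0.        , 267.10706264, 198.6843862 ],
       [  0.        ,   0.        ,   1.        ]]), 'k1': -0.03318421787369933, 'world_from_camera': array([[ 4.40620718e-01,  8.66984152e-01,  2.32791458e-01,
         3.45480777e+02],
       [-8.97692521e-01,  4.25903266e-01,  1.12936024e-01,
        -5.53946927e+02],
       [-1.23289922e-03, -2.58737102e-01,  9.65946992e-01,
         3.73987725e+02],
       [ 0.00000000e+00,  0.00000000e+00,  0.00000000e+00,
         1.00000000e+00]])}
```

View pics/top0.png

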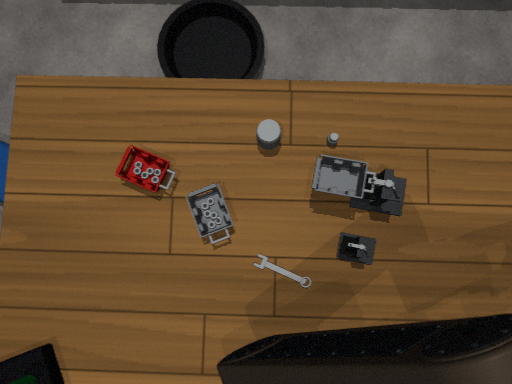

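View pics/side0.png

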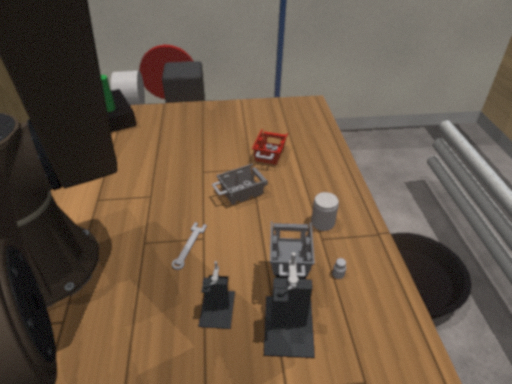

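Run:
```python
from h import *
a=cv2.imread("pics/side0.png");b=cv2.imread("pics/top0.png")
f=lambda i,x,y,w,h:cv2.resize(i[y:y+h,x:x+w],(400,300),interpolation=cv2.INTER_CUBIC)
t=np.vstack([np.hstack([f(b,308,142,104,78),f(a,252,215,80,60)]),np.hstack([f(b,178,175,72,54),f(a,205,160,72,54)])])
cv2.imwrite("pics/c1.png",cv2.convertScaleAbs(t,alpha=1.6))
c=cal("top");s=cal("side")
print("mid",onz(c,(340,176),130)); print("bench rim",onz(c,(210,211),60)); print("stand",onz(c,(380,190),0))
print(onz(c,(268,127),90),onz(c,(334,135),50),onz(c,(282,271),3),onz(c,(145,170),40))
```

```text
mid [ 633.81275317 -116.59337627  130.        ]
bench rim [539.29128632 230.72027142  60.        ]
stand [ 619.07561181 -250.93508513    0.        ]
[773.17826368  76.53910352  90.        ] [ 765.55450487 -110.52416275   50.        ] [380.06119882  26.83052855   3.        ] [653.44503238 423.40531996  40.        ]
```

View pics/c1.png

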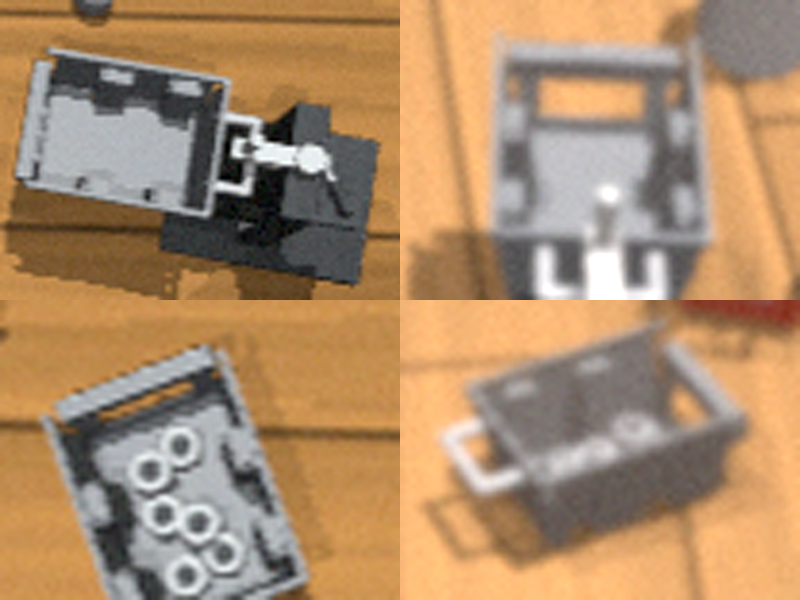

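Run:
```python
from h import *
c=cal("top");s=cal("side")
T=lambda x,y:(308+x/3.846-.5,142+y/3.846-.5)
B=lambda x,y:(178+x/5.556-.5,175+y/5.556-.5)
S=lambda x,y:(252+x/5-.5,215+y/5-.5)
piv=onz(c,T(312,157),166);th=onz(c,T(243,148),193);print("piv",piv,"thumb",th)
for p in [(50,52),(235,82),(210,213),(20,185)]:print("rim",onz(c,T(*p),150))
l=onz(c,T(34,122),138);print("lip",l)
print("tri thumb",tri(c,T(243,146),s,S(608,190)) if 0 else tri(c,T(243,146),s,S(208+0,190-0)))
for p in [(45,115),(222,48),(305,275)]:print("brim",onz(c,B(*p),60))
print("blip",onz(c,B(137,82),48),"bbr",onz(c,(221,239.5),52))
```

```text
piv [ 614.1393295  -235.24964013  166.        ] thumb [ 614.35228333 -183.99788062  193.        ]
rim [684.42374568 -62.66805405 150.        ]
rim [ 666.84817846 -187.67030635  150.        ]
rim [ 577.13058518 -170.80969393  150.        ]
rim [592.80516827 -43.59676721 150.        ]
lip [638.19183663 -53.58212086 138.        ]
tri thumb (array([ 619.66834204, -185.58454129,  186.34123212]), np.float64(5.601862140332041))
brim [581.54693127 300.46416903  60.        ]
brim [617.67063195 213.19287434  60.        ]
brim [505.04691937 167.53024966  60.        ]
blip [601.11682613 256.799453    48.        ] bbr [462.03263334 198.04939825  52.        ]
```

Run:
```python
from h import *
print(delta([587,-180,260],np.radians(-98)))
```

```text
[array([ 44.74, -22.93,  -2.9 ]), array([-0.001,  0.   ,  0.596]), array([-0.000e+00, -1.000e-03, -2.545e+00])]
```

```bash
for i in 1; do python3 -m crank '[44.7,-22.9,-2.9,0,0,0.596,255,44.7,-22.9,-2.9,0,0,0.596,255,44.7,-22.9,-2.9,0,0,0.596,255,44.7,-22.9,-2.9,0,0,0.596,255,44.7,-22.9,-2.9,0,0,0.596,255]' 30; done
python3 - <<'E'
from h import *
print(delta([587,-180,260],np.radians(-98)))
E
```

```text
time: 0.57
ee_pos: [403.8, -426.1, 242.5]
tcp_rot: [0.998, -0.066, -0.0, -0.0]
contact_force: [0.6, 0.0, -0.4]
finger_gap: 0.299
grasp_force: 0.0
[array([ 14.89, -26.82,  -1.75]), array([-0.   ,  0.   ,  0.007]), array([-0.   , -0.   , -3.135])]
```

```bash
python3 -m crank '[14.9,-26.8,-1.75,0,0,0.007,255,14.9,-26.8,-1.75,0,0,0.007,255,14.9,-26.8,-1.75,0,0,0.007,255,14.9,-26.8,-1.75,0,0,0.007,255,14.9,-26.8,-1.75,0,0,0.007,255]'
python3 - <<'E'
from h import *
print(delta([587,-180,260],np.radians(-98)))
E
```

```text
time: 0.98
ee_pos: [527.3, -258.3, 254.5]
tcp_rot: [0.998, -0.067, -0.0, -0.0]
contact_force: [1.2, -0.9, -0.1]
finger_gap: -0.0
grasp_force: 0.0
[array([ 4.87, -8.56, -0.55]), array([-0.   ,  0.   ,  0.006]), array([-0.   , -0.   , -3.136])]
```

```bash
python3 -m crank '[4.9,-8.6,-0.55,0,0,0.006,255,4.9,-8.6,-0.55,0,0,0.006,255,4.9,-8.6,-0.55,0,0,0.006,255,4.9,-8.6,-0.55,0,0,0.006,255,4.9,-8.6,-0.55,0,0,0.006,255]'
python3 - <<'E'
from h import *
c=cal("wrist");i=viewer.grab_frame("wrist");cv2.imwrite("pics/w1.png",i)
print(delta([587,-180,260],np.radians(-98)),c["world_from_camera"])
for P in [(617,-185,196),(612,-227,170),(638,-54,138),(619,-201,142)]:print(proj(c,P))
E
```

```text
time: 1.4
ee_pos: [586.7, -180.8, 259.6]
tcp_rot: [0.998, -0.069, -0.0, 0.0]
contact_force: [0.1, -0.5, 0.6]
finger_gap: -0.0
grasp_force: 0.0
[array([ 0.07, -0.18, -0.04]), array([0.   , 0.001, 0.   ]), array([-1.000e-03,  0.000e+00, -3.141e+00])] [[-1.37946736e-01  9.56486275e-01  2.57108349e-01  6.51662731e+02]
 [-9.90439592e-01 -1.33129463e-01 -3.61380916e-02 -1.89435059e+02]
 [-3.36892349e-04 -2.59635420e-01  9.65706651e-01  4.02685528e+02]
 [ 0.00000000e+00  0.00000000e+00  0.00000000e+00  1.00000000e+00]]
(np.float64(260.11998900720823), np.float64(173.19612311928435))
(np.float64(308.355902740267), np.float64(167.30765111280328))
(np.float64(127.02136734697612), np.float64(160.96292329400748))
(np.float64(276.0233525052233), np.float64(159.65624927385318))
```

View pics/w1.png

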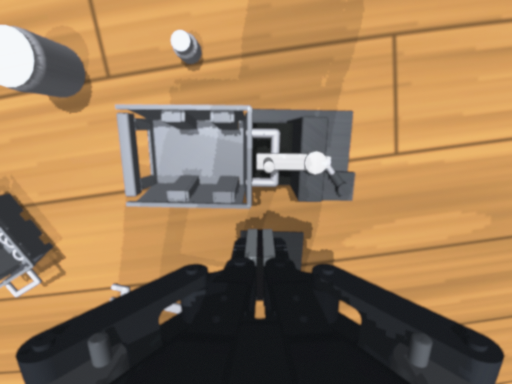

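Run:
```python
from h import *
c=cal("wrist")
i=cv2.imread("pics/w1.png")
cv2.imwrite("pics/w1c.png",cv2.resize(i[140:200,240:340],(800,480),interpolation=cv2.INTER_CUBIC))
for p,z in [((268,168),196),((270,161),164),((317,162),168),((128,155),138),((250,156),150),((121,106),150),((250,106),150),((250,207),150),((127,206),150)]:print(p,onz(c,p,z))
```

```text
(268, 168) [ 619.60983635 -192.55066583  196.        ]
(270, 161) [ 620.70825089 -195.47735283  164.        ]
(317, 162) [ 614.64003455 -236.21687553  168.        ]
(128, 155) [643.18857823 -57.48525511 138.        ]
(250, 156) [ 626.19870487 -177.76701137  150.        ]
(121, 106) [687.51159617 -68.54297758 150.        ]
(250, 106) [ 670.47293137 -184.38635018  150.        ]
(250, 207) [ 576.69112669 -170.34218254  150.        ]
(127, 206) [594.70221673 -49.16948461 150.        ]
```

View pics/w1c.png

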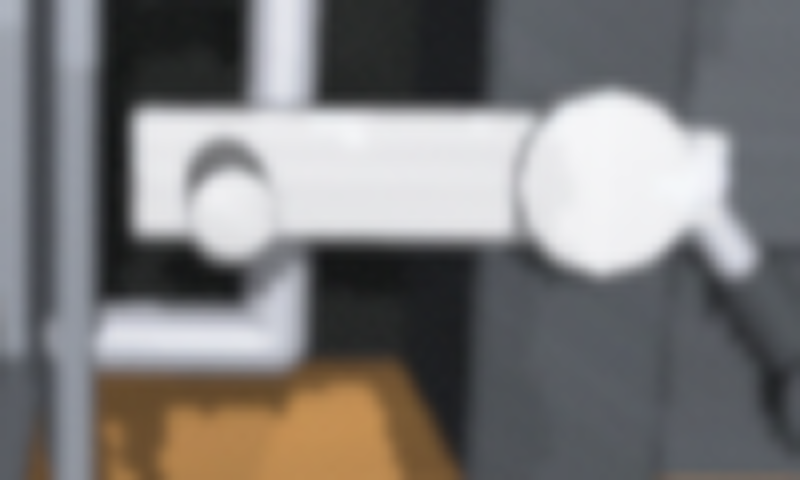

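```bash
python3 -m crank '[0.45,1.5,4,0,0,0,255,0.45,1.5,8.8,0,0,0,255,0.45,1.5,8.8,0,0,0,255,0.45,1.5,8.8,0,0,0,255,0.45,1.5,8.8,0,0,0,255]' && python3 -m crank '[1.2,0,0,0,0,0,255,2,0,0,0,0,0,255,2.8,0.2,0,0,0,0,255,3.6,0.4,0,0,0,0,255,4.3,0.6,0,0,0,0,255]'; python3 -m crank '[0.7,0.3,0,0,0,0,255,0.7,0.3,0,0,0,0,255,0.7,0.3,0,0,0,0,255]'
```

```text
time: 1.87
ee_pos: [588.7, -197.8, 172.8]
tcp_rot: [0.998, -0.071, -0.0, -0.0]
contact_force: [0.2, -0.7, 1.1]
finger_gap: 0.007
grasp_force: 0.0
time: 2.28
ee_pos: [630.6, -210.5, 173.6]
tcp_rot: [0.998, -0.07, -0.0, 0.001]
contact_force: [-20.2, -19.4, 5.4]
finger_gap: -0.001
grasp_force: 11.1
time: 2.53
ee_pos: [638.0, -213.8, 173.3]
tcp_rot: [0.998, -0.07, 0.001, 0.0]
contact_force: [0.4, 0.6, 0.1]
finger_gap: -0.002
grasp_force: 0.0
```

```bash
python3 -m crank '[0,0,-6,0,0,0,0,0,0,-6,0,0,0,0,0,-6,0,0,0,0]'
python3 - <<'E'
from h import *
print(delta([641,-56,215],np.radians(-98)))
E
```

```text
[array([ -1.91, -15.66,  -4.18]), array([ 0.001, -0.002, -0.001]), array([-3.000e-03, -1.000e-03,  3.141e+00])]invalid input at $: expected a multiple of 7 numbers
```

```bash
python3 -m crank '[0,0,-4.2,0,0,0,255, 0,0,-4.2,0,0,0,255, -1.9,-15.7,-4.2,0,0,0,0, -1.9,-15.7,-4.2,0,0,0,0, -1.9,-15.7,-4.2,0,0,0,0]' && python3 -m crank '[-1.9,-15.7,0,0,0,0,0]' >/dev/null
python3 - <<'E'
from h import *
print(delta([641,-56,215],np.radians(-98)))
E
```

```text
time: 2.95
ee_pos: [640.4, -87.0, 215.5]
tcp_rot: [0.997, -0.071, 0.001, 0.0]
contact_force: [1.4, -0.1, 0.9]
finger_gap: 0.417
grasp_force: 0.0
[array([0.15, 1.13, 0.05]), array([-0.   , -0.003, -0.001]), array([-4.000e-03,  1.000e-03,  3.141e+00])]
```

```bash
python3 -m crank '[0.15,1.13,0,0,0,0,0,0.15,1.13,0,0,0,0,0,0.15,1.13,0,0,0,0,0,0.15,1.13,0,0,0,0,0]'
python3 - <<'E'
from h import *
c=cal("wrist");i=viewer.grab_frame("wrist");cv2.imwrite("pics/w2.png",i)
print(delta([641,-56,215],np.radians(-98)))
print(proj(c,(641,-56,138)))
E
```

```text
time: 3.37
ee_pos: [640.8, -58.4, 214.6]
tcp_rot: [0.998, -0.07, 0.001, 0.0]
contact_force: [-0.8, -0.1, -0.2]
finger_gap: 0.999
grasp_force: 0.0
[array([ 0.  , -0.26, -0.06]), array([ 0.   , -0.001, -0.002]), array([-1.00e-03, -0.00e+00,  3.14e+00])]
(np.float64(257.3758092901121), np.float64(206.29092127598142))
```

View pics/w2.png

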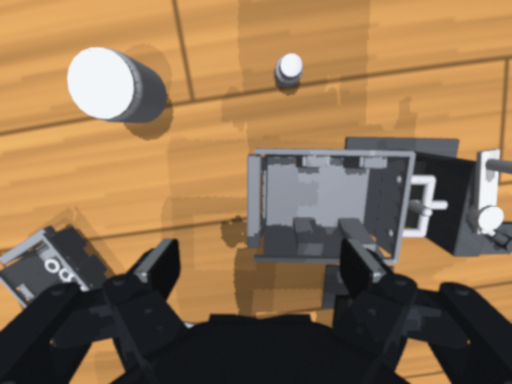

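```bash
python3 -m crank '[0.3,-0.45,4,0,0,0,0,0.3,-0.45,8,0,0,0,0,0.3,-0.45,10.4,0,0,0,0,0.3,-0.45,10.4,0,0,0,0,0.3,-0.45,10.4,0,0,0,0]' && python3 -m crank '[0,0,0,0,0,0,255,0,0,0,0,0,0,255,0,0,0,0,0,0,255,0,0,0,0,0,0,255,0,0,0,0,0,0,255]' 60 && python3 -m crank '[0,0,0,0,0,0,255,0,0,0,0,0,0,255,0,0,0,0,0,0,255,0,0,0,0,0,0,255,0,0,0,0,0,0,255]'
```

```text
time: 3.83
ee_pos: [643.3, -54.4, 109.3]
tcp_rot: [0.998, -0.071, -0.001, -0.0]
contact_force: [-0.1, 0.2, 0.2]
finger_gap: 0.999
grasp_force: 0.0
time: 4.25
ee_pos: [644.4, -53.7, 110.9]
tcp_rot: [0.998, -0.07, 0.001, 0.0]
contact_force: [-0.7, 0.2, -0.0]
finger_gap: 0.298
grasp_force: 0.0
time: 4.67
ee_pos: [644.0, -53.4, 110.0]
tcp_rot: [0.998, -0.07, 0.0, -0.0]
contact_force: [0.2, 4.6, 5.7]
finger_gap: 0.122
grasp_force: 61.4
```

```bash
python3 -m crank '[0,0,-0.8,0,0,0,255,0,0,-1.6,0,0,0,255,0,0,-2.4,0,0,0,255,0,0,-3.2,0,0,0,255,0,0,-3.8,0,0,0,255]' && python3 -m crank '[0,-1,0,0,0,0,255,0,-2.5,0,0,0,0,255,0,-4.5,0,0,0,0,255,0,-6.5,0,0,0,0,255,0,-8.5,0,0,0,0,255]'
```

```text
time: 5.08
ee_pos: [644.3, -53.8, 149.3]
tcp_rot: [0.998, -0.07, 0.001, 0.0]
contact_force: [0.7, -0.5, -1.6]
finger_gap: 0.13
grasp_force: 60.1
time: 5.5
ee_pos: [655.6, 32.7, 147.5]
tcp_rot: [0.998, -0.07, -0.0, -0.0]
contact_force: [0.5, -0.5, -1.6]
finger_gap: 0.13
grasp_force: 60.0
```

Run:
```python
from h import *
a=viewer.grab_frame("side");w=viewer.grab_frame("wrist");t=viewer.grab_frame("top")
cv2.imwrite("pics/s3.png",np.vstack([np.hstack([cv2.resize(a[100:340,180:380],(400,300)),cv2.resize(w,(400,300))])]))
# bench tote: mask of grey within roi of top image0
print(delta([540,-0,240]), sensors.get_obs()["contact_force"])
```

```text
[array([-11.  ,   4.87,  -9.25])] [ 0.11945065 -0.66269855 -2.12644099]
```

View pics/s3.png

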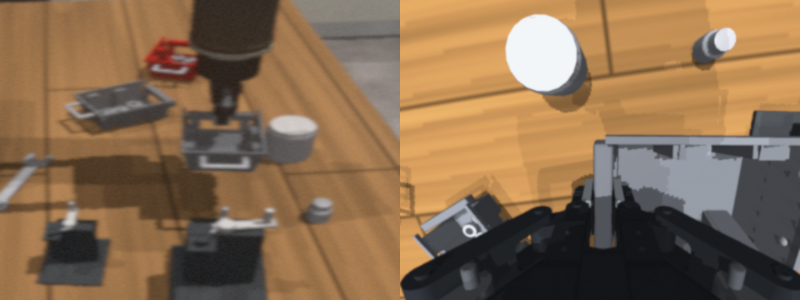

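```bash
python3 -m crank '[0,0,-2,0,0,-0.12,255,0,0,-4,0,0,-0.24,255,0,0,-6,0,0,-0.36,255,0,0,-7,0,0,-0.48,255,0,0,-7,0,0,-0.6,255]'
python3 - <<'E'
from h import *
print(delta([533,89,215],np.radians(22)))
E
```

```text
time: 6.07
ee_pos: [656.9, 30.6, 220.4]
tcp_rot: [0.973, 0.231, 0.002, 0.0]
contact_force: [0.7, 0.3, -1.2]
finger_gap: 0.126
grasp_force: 60.0
[array([ -8.45, -10.78,   0.5 ]), array([ 4.000e-03, -1.000e-03, -1.489e+00]), array([-1.000e-03, -4.000e-03,  1.653e+00])]
```

```bash
python3 -m crank '[-1.7,-2.2,0.1,0,0,-0.12,255,-3.4,-4.4,0.2,0,0,-0.24,255,-5.1,-6.6,0.3,0,0,-0.36,255,-6.8,-8.8,0.4,0,0,-0.48,255,-8.4,-10.7,0.5,0,0,-0.6,255]';python3 -m crank '[0,0,0,0,0,-0.12,255,0,0,0,0,0,-0.24,255,0,0,0,0,0,-0.36,255,0,0,0,0,0,-0.48,255,0,0,0,0,0,-0.6,255]'
python3 - <<'E'
from h import *
print(delta([533,89,215],np.radians(22)))
E
```

```text
time: 6.48
ee_pos: [531.1, 89.7, 212.5]
tcp_rot: [0.861, 0.508, -0.0, -0.0]
contact_force: [-0.1, 0.6, -1.1]
finger_gap: 0.128
grasp_force: 60.1
time: 6.9
ee_pos: [532.7, 89.1, 212.8]
tcp_rot: [0.673, 0.74, -0.0, -0.0]
contact_force: [-0.0, -0.3, -2.0]
finger_gap: 0.125
grasp_force: 60.1
[array([-0.02,  0.03, -0.22]), array([-0.   ,  0.   , -0.289]), array([0.000e+00, 1.000e-03, 2.853e+00])]
```

```bash
python3 -m crank '[0,0,0,0,0,-0.12,255,0,0,0,0,0,-0.24,255,0,0,0,0,0,-0.289,255,0,0,0,0,0,-0.289,255,0,0,0,0,0,-0.289,255]'
python3 - <<'E'
from h import *
c=cal("wrist");i=viewer.grab_frame("wrist");cv2.imwrite("pics/w4.png",i)
import json;json.dump({k:np.array(v).tolist() for k,v in c.items()},open("w4.json","w"))
print(delta([533,89,215],np.radians(22)))
for P in [(581.5,300.5,60),(617.7,213.2,60),(505,167.5,60),(543,233,60)]:print(proj(c,P))
E
```

```text
time: 7.32
ee_pos: [532.8, 89.1, 212.7]
tcp_rot: [0.563, 0.827, -0.0, -0.0]
contact_force: [-0.0, 0.8, -1.3]
finger_gap: 0.128
grasp_force: 60.1
[array([-0.02,  0.01, -0.22]), array([-0.   , -0.   , -0.008]), array([-0.   ,  0.   ,  3.133])]
(np.float64(383.97750112238907), np.float64(10.094094495930563))
(np.float64(376.4348907787921), np.float64(109.76762055807698))
(np.float64(262.04542106078776), np.float64(110.36204021462079))
(np.float64(320.43349780857835), np.float64(62.435398492934894))
```

View pics/w4.png

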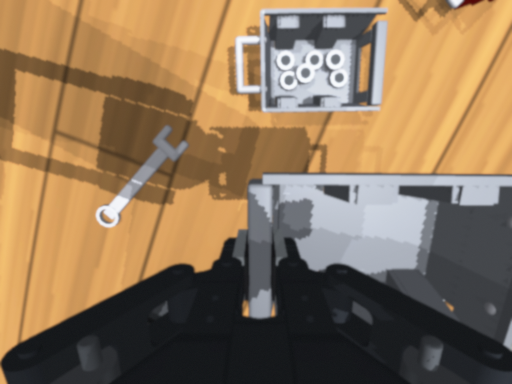

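Run:
```python
from h import *
import json;c={k:np.array(v) if k!="k1" else v for k,v in json.load(open("w4.json")).items()}
P=np.array([onz(c,p,60) for p in [(262,11),(385.5,10.5),(382,109.5),(262,110)]]);print(P.round(1))
i=cv2.imread("pics/w4.png");cv2.imwrite("pics/w4c.png",0*i)
ctr=P.mean(0);e1=P[1]-P[0];e2=P[2]-P[3]
print(ctr,np.degrees(np.arctan2(e1[1],e1[0])),np.degrees(np.arctan2(e2[1],e2[0])),np.linalg.norm(e1),np.linalg.norm(e2),np.linalg.norm(P[2]-P[1]))
# held tote: near corner of rim (lip end) and lip top face
o=sensors.get_obs();r=R.from_quat(o["tcp_rot"])
for p,dz in [((264,176),39),((512,180),39),((260,182),27)]:
  q=onz(c,p,o["ee_pos"][2]+dz);print(r.inv().apply(q-o["ee_pos"]).round(1))
```

```text
[[470.5 254.5  60. ]
 [583.1 300.8  60. ]
 [623.1 215.7  60. ]
 [504.8 167.8  60. ]]
[545.36699898 234.69412928  60.        ] 22.337698951664585 22.03029587754383 121.75037267319748 127.62522134266426 94.03104031310907
[ 47.1   1.9 -39. ]
[ 45.7 103.4 -39. ]
[ 42.3   0.4 -27. ]
```

Run:
```python
from h import *
print(delta([486,210,110],np.radians(22.2)))
```

```text
[array([12.96,  0.08, 10.28]), array([-0.   , -0.   , -0.012]), array([-0.  ,  0.  ,  3.13])]
```

```bash
python3 -m crank '[3.5,0.1,0,0,0,-0.012,255,7,0.1,0,0,0,-0.012,255,10.5,0.1,2,0,0,-0.012,255,13,0.1,4,0,0,-0.012,255,13,0.1,7,0,0,-0.012,255]';python3 -m crank '[0,0,3,0,0,0,255,0,0,3,0,0,0,255,0,0,3,0,0,0,255]'
python3 - <<'E'
from h import *
print(delta([486,210,73],np.radians(22.2)))
a=viewer.grab_frame("side");w=viewer.grab_frame("wrist");t=viewer.grab_frame("top")
cv2.imwrite("pics/s5.png",np.hstack([cv2.resize(a[120:240,180:300],(380,380)),cv2.resize(w,(420,380))]))
E
```

```text
time: 7.78
ee_pos: [485.5, 214.2, 143.8]
tcp_rot: [0.557, 0.831, 0.002, 0.001]
contact_force: [1.2, 0.1, -1.1]
finger_gap: 0.124
grasp_force: 60.0
time: 8.03
ee_pos: [485.0, 210.0, 112.2]
tcp_rot: [0.557, 0.83, -0.001, -0.001]
contact_force: [0.3, -0.3, -1.8]
finger_gap: 0.128
grasp_force: 60.1
[array([-0.04,  0.11,  3.92]), array([-0.003, -0.   ,  0.002]), array([ 0.   , -0.005, -3.14 ])]
```

View pics/s5.png

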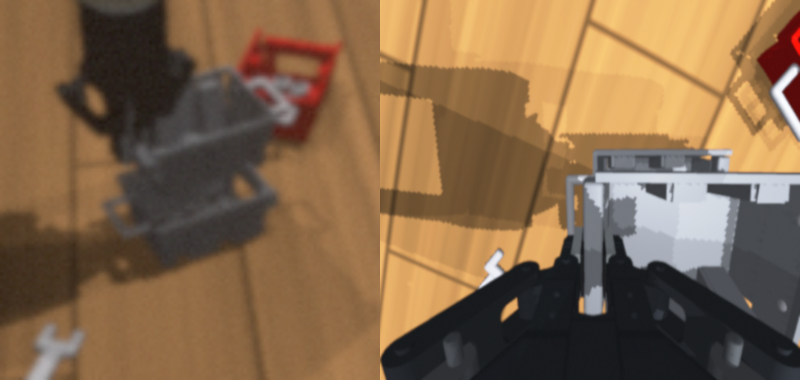

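```bash
python3 -m crank '[0,0.1,1,0,0,0,255,0,0.1,2,0,0,0,255,0,0.1,2.8,0,0,0,255,0,0.1,3.1,0,0,0,255,0,0.1,3.3,0,0,0,255]';python3 -m crank '[0,0,0.1,0,0,0,255,0,0,0.2,0,0,0,255,0,0,0.3,0,0,0,255,0,0,0.4,0,0,0,255,0,0,0.5,0,0,0,255]'
```

```text
time: 8.6
ee_pos: [486.4, 210.5, 79.0]
tcp_rot: [0.557, 0.831, -0.001, -0.0]
contact_force: [-0.9, 0.4, -1.1]
finger_gap: 0.122
grasp_force: 60.0
time: 9.02
ee_pos: [486.9, 210.8, 75.1]
tcp_rot: [0.557, 0.831, 0.0, 0.0]
contact_force: [-8.2, -2.1, 17.8]
finger_gap: 0.126
grasp_force: 63.0
```

Run:
```python
from h import *
print(sensors.get_obs()["contact_force"],sensors.get_obs()["torque"])
a=viewer.grab_frame("side");w=viewer.grab_frame("wrist")
cv2.imwrite("pics/s6.png",np.hstack([cv2.resize(a[150:225,190:280],(456,380),interpolation=cv2.INTER_CUBIC),cv2.resize(w[120:300,230:392],(342,380),interpolation=cv2.INTER_CUBIC)]))
```

```text
[-8.16491158 -2.10960925 17.78861215] [-0.3747257   1.1189544  -0.05837577]
```

View pics/s6.png

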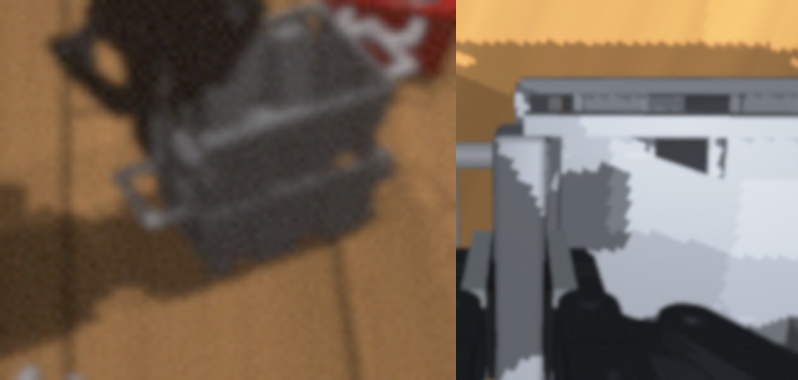

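```bash
python3 -m crank '[0,0,-0.15,0,0,0,255,0,-0.15,-0.15,0,0,0,255,0,-0.15,-0.15,0,0,0,255]';python3 -m crank '[0,0,0.05,0,0,0,255,0,0,0.1,0,0,0,255,0,0,0.1,0,0,0,255]'
```

```text
time: 9.37
ee_pos: [485.3, 210.1, 76.5]
tcp_rot: [0.557, 0.831, 0.0, 0.0]
contact_force: [0.6, -0.0, -1.4]
finger_gap: 0.127
grasp_force: 60.1
time: 9.62
ee_pos: [485.4, 210.1, 75.3]
tcp_rot: [0.557, 0.831, -0.0, -0.0]
contact_force: [-0.8, -0.4, -0.8]
finger_gap: 0.127
grasp_force: 60.2
```

```bash
python3 -m crank '[0,0,0.03,0,0,0,255,0,0,0.06,0,0,0,255,0,0,0.06,0,0,0,255]';python3 -m crank '[0,0,0.03,0,0,0,255,0,0,0.06,0,0,0,255,0,0,0.06,0,0,0,255]'
```

```text
time: 9.87
ee_pos: [485.3, 210.1, 75.1]
tcp_rot: [0.557, 0.831, -0.0, -0.0]
contact_force: [-3.5, -0.9, 8.7]
finger_gap: 0.127
grasp_force: 61.6
time: 10.12
ee_pos: [485.2, 210.0, 74.9]
tcp_rot: [0.557, 0.831, -0.0, -0.0]
contact_force: [-6.5, -2.9, 19.4]
finger_gap: 0.123
grasp_force: 63.1
```

```bash
python3 -m crank '[0,0,-0.06,0,0,0,255,0,0,-0.06,0,0,0,150,0,0,-0.06,0,0,0,150,0,0,-0.06,0,0,0,150,0,0,-0.06,0,0,0,150]';python3 -m crank '[0,0,0,0,0,0,100,0,0,0,0,0,0,100,0,0,0,0,0,0,100]'
python3 - <<'E'
from h import *
w=viewer.grab_frame("wrist");a=viewer.grab_frame("side")
cv2.imwrite("pics/s7.png",np.hstack([cv2.resize(a[150:225,190:280],(456,380),interpolation=cv2.INTER_CUBIC),cv2.resize(w[120:300,230:392],(342,380),interpolation=cv2.INTER_CUBIC)]))
E
```

```text
time: 10.53
ee_pos: [485.5, 210.1, 74.7]
tcp_rot: [0.557, 0.831, -0.0, -0.0]
contact_force: [-0.3, -0.2, 1.1]
finger_gap: 0.41
grasp_force: 0.0
time: 10.78
ee_pos: [485.5, 210.1, 74.7]
tcp_rot: [0.557, 0.831, -0.0, -0.0]
contact_force: [-0.6, -0.0, -0.1]
finger_gap: 0.606
grasp_force: 0.0
```

Released; rise and look from above.

```bash
python3 -m crank '[0,0,-3,0,0,0,100,0,0,-7,0,0,0,100,0,0,-11,0,0,0,100,0,0,-15,0,0,0,100,-5,0,-15,0,0,0,255]';python3 -m crank '[-4,0,0,0,0,0,255,-4,0,0,0,0,0,255,-4,0,0,0,0,0,255]'
python3 - <<'E'
from h import *
c=cal("wrist");w=viewer.grab_frame("wrist");a=viewer.grab_frame("side");t=viewer.grab_frame("top")
f=lambda i,s:cv2.resize(i,s,interpolation=cv2.INTER_CUBIC)
cv2.imwrite("pics/s8.png",np.hstack([f(a[150:225,190:280],(360,300)),f(w,(400,300))]))
for dz in(60,112):
  print([np.round(proj(c,(544.5+s*57*.926-k*43*.377,234+s*57*.377+k*43*.926,dz))) for s,k in((-1,1),(1,1),(1,-1),(-1,-1))])
print(delta([615,-236,240],np.radians(-98)))
E
```

```text
time: 11.3
ee_pos: [503.2, 176.6, 232.0]
tcp_rot: [0.555, 0.832, 0.004, 0.003]
contact_force: [3.4, 0.9, 1.9]
finger_gap: 0.485
grasp_force: 0.0
time: 11.55
ee_pos: [517.1, 133.0, 225.0]
tcp_rot: [0.558, 0.83, 0.0, 0.0]
contact_force: [0.3, 1.4, -0.6]
finger_gap: 0.042
grasp_force: 0.0
[array([265.,  69.]), array([372.,  70.]), array([364., 151.]), array([265., 150.])]
[array([267.,  56.]), array([395.,  58.]), array([385., 155.]), array([266., 155.])]
[array([-38.08,  -4.97,  -1.56]), array([-1.000e-03,  0.000e+00,  2.101e+00]), array([-0.000e+00, -1.000e-03, -1.041e+00])]
```

View pics/s8.png

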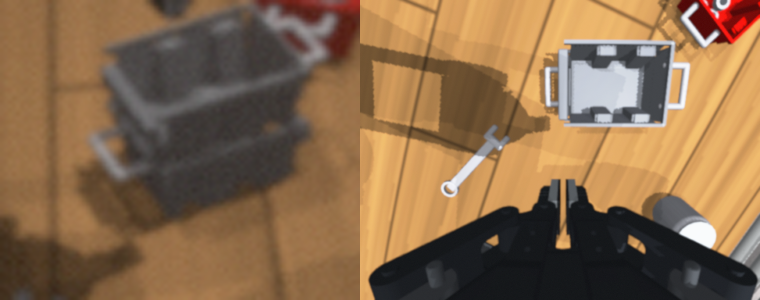

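```bash
python3 -m crank '[-4,0,-2,0,0,0.12,255,-8,0,-2,0,0,0.24,255,-12,0,-2,0,0,0.36,255,-16,0,-2,0,0,0.48,255,-20,0,-2,0,0,0.6,255]'
python3 - <<'E'
from h import *
print(delta([652,-265.5,240],np.radians(-98)))
E
```

```text
time: 12.12
ee_pos: [593.0, -50.8, 244.7]
tcp_rot: [0.779, 0.628, 0.0, -0.0]
contact_force: [1.2, 0.9, -1.3]
finger_gap: 0.0
grasp_force: 0.0
[array([-19.73,  10.33,   0.47]), array([-0.   ,  0.   ,  1.497]), array([-0.   , -0.   , -1.645])]
```

```bash
python3 -m crank '[-4,2,0.5,0,0,0.12,255,-8,4,0.5,0,0,0.24,255,-12,6,0.5,0,0,0.36,255,-16,8,0.5,0,0,0.48,255,-19.7,10.3,0.5,0,0,0.6,255]';  python3 -m crank '[0,0,0,0,0,0.12,255,0,0,0,0,0,0.24,255,0,0,0,0,0,0.36,255,0,0,0,0,0,0.48,255,0,0,0,0,0,0.6,255]';python3 - <<'E'
from h import *
print(delta([652,-265.5,240],np.radians(-98)))
E
```

```text
time: 12.53
ee_pos: [647.9, -251.5, 239.4]
tcp_rot: [0.929, 0.369, -0.0, -0.0]
contact_force: [1.9, 0.5, 0.5]
finger_gap: 0.0
grasp_force: 0.0
time: 12.95
ee_pos: [648.0, -249.4, 239.2]
tcp_rot: [0.997, 0.078, -0.0, -0.0]
contact_force: [0.3, 0.5, -0.0]
finger_gap: -0.005
grasp_force: 0.0
[array([ 0.14,  1.65, -0.08]), array([-0.001,  0.001,  0.296]), array([-1.000e-03, -1.000e-03, -2.845e+00])]
```

```bash
python3 -m crank '[0.1,1.7,0,0,0,0.12,255,0.1,1.7,0,0,0,0.24,255,0.1,1.7,0,0,0,0.296,255,0.1,1.7,0,0,0,0.296,255,0.1,1.7,0,0,0,0.296,255]';python3 - <<'E'
from h import *
print(delta([652,-265.5,173],np.radians(-98)))
c=cal("wrist");w=viewer.grab_frame("wrist");cv2.imwrite("pics/w9.png",w)
print(proj(c,(656.5,-234.5,196)),proj(c,(614.5,-236,168)))
i=w.astype(int);m=((i.min(2)>215)).astype(np.uint8)
n,l,s,ce=cv2.connectedComponentsWithStats(m)
for k in range(1,n):
  if s[k,4]>40:print(s[k],ce[k].round())
E
```

```text
time: 13.37
ee_pos: [651.7, -266.3, 239.4]
tcp_rot: [0.998, -0.066, -0.0, -0.0]
contact_force: [-0.8, -0.5, -0.2]
finger_gap: -0.001
grasp_force: 0.0
[array([ 0.03, -0.08,  6.64]), array([-0.   ,  0.001,  0.008]), array([-1.000e-03, -1.000e-03, -3.133e+00])]
(np.float64(216.69418080333222), np.float64(218.09757770559375)) (np.float64(231.59934760247467), np.float64(252.1487804477072))
[108  96  19  19 275] [117. 105.]
[213 195  15   9  71] [220. 198.]
[219 208  14  26 153] [225. 225.]
[212 214   7   8  52] [215. 218.]
```

```bash
python3 -m crank '[0,-0.1,3.3,0,0,0.008,255,0,-0.1,6.6,0,0,0.008,255,0,-0.1,6.6,0,0,0.008,255,0,-0.1,6.6,0,0,0.008,255]' && python3 -m crank '[-0.2,-1,0,0,0,0,255,-0.4,-1.8,0,0,0,0,255,-0.8,-2.6,0,0,0,0,255,-1.2,-3.4,0,0,0,0,255,-1.7,-4.3,0,0,0,0,255]'; python3 -m crank '[0,0,0,0,0,0,255,0,0,0,0,0,0,255,0,0,0,0,0,0,255]'
```

```text
time: 13.75
ee_pos: [650.7, -265.6, 172.7]
tcp_rot: [0.998, -0.07, -0.002, -0.001]
contact_force: [-0.1, -0.9, 0.9]
finger_gap: -0.001
grasp_force: 0.0
time: 14.17
ee_pos: [641.0, -221.1, 175.4]
tcp_rot: [0.997, -0.071, 0.001, 0.001]
contact_force: [-9.1, -8.3, 2.7]
finger_gap: -0.001
grasp_force: 5.1
time: 14.42
ee_pos: [641.2, -221.1, 174.6]
tcp_rot: [0.997, -0.071, 0.0, 0.0]
contact_force: [-0.2, -0.4, -0.0]
finger_gap: -0.003
grasp_force: 0.0
```

Retreat up and check.

```bash
python3 -m crank '[0,0,-4,0,0,0,255,0,0,-8,0,0,0,255,-4,0,-8,0,0,0,255,-8,0,-8,0,0,0,255,-8,0,-8,0,0,0,255]'
python3 - <<'E'
from h import *
w=viewer.grab_frame("wrist");t=viewer.grab_frame("top")
f=lambda i,s:cv2.resize(i,s,interpolation=cv2.INTER_CUBIC)
cv2.imwrite("pics/s10.png",np.hstack([f(t[60:300,100:420],(400,300)),f(w,(400,300))]))
E
```

```text
time: 14.83
ee_pos: [554.7, -208.3, 253.5]
tcp_rot: [0.997, -0.072, -0.003, -0.001]
contact_force: [0.3, 0.8, 0.2]
finger_gap: 0.004
grasp_force: 0.0
```

View pics/s10.png

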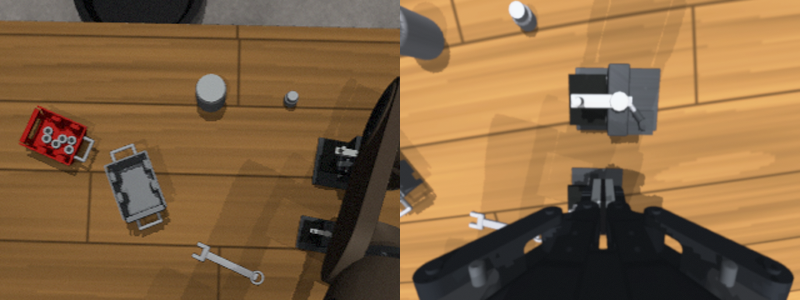

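The wrist view shows the keeper shut: its bar runs level from the pivot at about (620,101) to its tip at (570,101) over the empty hook. In the top view the tote is stacked at about (135,187), and the tin, socket and spanner have not moved.

```bash
python3 -c "
from rig import job;print(job.hand_in())"
```

```text
the job is handed in; nothing more can be done
None
```

The job is done and handed in at about 15 s: the keeper was snapped open, the hanging tote set down turned round on the matching bench tote, and the keeper pushed shut over the empty hook; the final views showed no bystander moved.

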